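# Release the stuck drawer of a bench reader with its pin key

## Robot

A 6-joint arm with a two-finger parallel gripper is mounted at the origin on a cart in front of the work surface, level with it; the furniture and walls round the work are solid. World frame = base frame: x ahead of the robot, y to its left, z up, the work surface at z = 0. Lengths are in m, angles in rad, forces in N, time in s.
With the tool pointing down it reaches from about 0.425 to 0.95 m from the base axis. Payload 3.5 kg.
Tool frame: the origin (TCP) lies at the very end of the fingers, on their centre line; the grasp point (between the pads) lies 19 mm behind it; z points along the fingers, y is the line along which they close (so a half turn about z gives the same grasp; the last joint's range is limited). The gripper opens to 85 mm and grips with 20 to 120 N. Pads are 22 mm wide; open, the fingers measure 114 mm over their backs; the gripper's body (76 mm by 85 mm) begins 54 mm behind the grasp point. The pads swing forward as they close: fully open they stand 13 mm farther back than shut.
Start: joints at [1.064, 0.286, 1.577, -0, 1.279, -0.15], TCP at [0.236, 0.632, 0.231] pointing down, gripper open.
Joint ranges: [-2.77, 2.77], [-0.9, 2.22], [0.21, 2.48], [-1.53, 4.67], [0.24, 2.81], [-2.84, 2.84]. Speed limits (rad/s): [2.79, 2.79, 3.14, 3.14, 3.14, 3.14].

## Interface

Orientations are given as a unit quaternion [x, y, z, w].
In Python, from plant import get_state, read_camera, sign_off, recognise gives the robot as it stands.
- The arm moves only by the tool arm_command, never from a script. Its argument "steps" is a list of rows, each an object with "translation": the shift along the tool's x, y, z scaled (see below), a list of three; "twist": the turn, a rotation vector about the tool's x, y, z scaled (see below), a list of three; "fingers": the opening, from -1 (shut) to 1 (fully open). In form: [{"translation": [x, y, z], "twist": [rx, ry, rz], "fingers": fingers}, ...]. A call has 1 to 5 rows; each row is the pose to reach, as a shift and turn from the pose commanded when the call began, along the tool's axes at that moment; what a row does not reach only later rows make up. The controller multiplies each number of a shift by 75 cm and each number of a turn by 60 degrees. A row lasts 1/8 s, in which the tool goes at most 62.5 mm and 10.7 degrees, less where a joint would pass 70% of its speed; a pose out of reach is approached as far as the arm can. A call with a number of a shift or a turn outside -1 to 1 is refused whole. A call with a gripper value outside its range is refused whole. The fingers move at their own pace and stop on an object; "grip_force" is the grip in N (left out, the last holds). Time passes only in rows, so rows that repeat a pose let the fingers close. It gives the time, the measured TCP pose, the force, the opening and the grip force at its end, in the units of the state.
- get_state(): the state, without advancing time (a new reading comes with each control period).
- read_camera(name): name is "scene" or "top" or "wrist"; returns a dict with "pixels" (480x640x3 uint8, red, green, blue), "K" (3x3 intrinsics, pixels), "k1" (the pictures are not rectified: a ray, as slopes to the right and down, at radius r is drawn at 1 + k1 r^2 times it, then the intrinsics apply), "R" (3x3) and "t" (3): a world point X has camera coordinates R X + t; the wrist camera has in their place "T_tool_cam" (4x4, takes a point from camera to tool coordinates, whose origin is the TCP and whose axes are the flange's). Camera axes: x right, y down, z forward; pixel columns grow to the right and rows downward; lengths in m; the calibration is good to about 2 mm. A picture is of the moment at which its call begins: read the wrist's pose just before it. There is no depth.
- sign_off(): hands the job in; it is judged then, once.
Trained networks look in a picture, given as the dict that the camera call returned (one of the last four; its "shot" number tells which), for a name from the list of things; names that differ only in an ending like _2 or _b are one class to them, and where a whole thing is asked for, a point or a joint stands for the part that bears it (a point fixed in the world has none). Each returns a list of dicts, best first, with "conf" (0 to 1); they miss things now and then, are a little off and sometimes report something else, mostly with a low value. They report only what shows in the picture. A call takes as long as a camera call. They do not tell look-alikes from the thing itself.
- recognise(picture, query): "point" ([row, column] in pixels, amid what is visible of it).
The state is a dict: "time": time; "qpos": joint angles; "dq": joint speeds; "joint_efforts": joint torques, N m; "eef_pos": TCP position; "tcp_rot": TCP orientation; "contact_force": force on the tool from outside, world axes, zero at the start; "wrist_torque": the same for the moment, N m; "opening": opening from 0.0 (shut) to 1.0 (fully open); "finger_force": force on a finger pad.
Only numpy, scipy, OpenCV 4.12 (cv2) and the standard library are available. Lean on these libraries where they do the work, as an engineer would, in place of code of your own. Each camera call takes 0.05 s, during which the arm holds its last target. There are 200 camera calls.

## Task

The sample drawer of the small bench reader has stayed locked. Take the release key from its stand, push its pin through the small hole in the sloping front panel and press the hidden spring catch until the drawer springs out. Put the key back upright in its stand, fully down, and draw the drawer all the way out to its stop, leaving the bottle and the tape roll where they stand.

Things in the scene. Friction and masses are not known exactly. Their poses are not given: they have to be found in the camera images.
- reader: White bench instrument, fixed, 200 mm wide (y), 190 deep (x), 145 high. Origin on the bench under the middle of its front face; x points from the front into it, y to its left (robot's left at yaw 0), z up. Front face upright to z 75 mm; from there a panel slopes back and up at 35 degrees from level to z 145: dark screen on its left, release hole on its right. Drawer front below the panel.
- release_hole (a point): Centre of the hole's mouth on the panel's outer surface, thin steel rim; at (55, -45, 113.5) mm in the reader's frame, axes as the reader. Straight bore, diameter 12 mm, 2 mm chamfer, 18 mm long, square to the panel: it runs inward along (sin 35, 0, -cos 35 deg) in the reader's frame, so the pin is held 35 degrees from vertical, handle end leaning out over the front.
- catch_pad (a point): Point on the hidden catch that the pin presses: on the hole's axis, 30 mm below its mouth, facing it. Gives way along the axis at 3 to 6 N; about 7 mm of travel frees the drawer, 10 mm is sure, 13 mm is its stop. Springs back when let go.
- catch (a joint): Angle of the hidden catch, a rocker with a 38 mm arm under the pin: 0 at rest (drawer locked), drawer free above about 0.18, stop at 0.36 rad.
- drawer (a joint): Travel of the drawer out of the front face, along the reader's -x: 0 shut and locked, springs out to about 0.03 m when the catch is tripped, then slides stiffly (about 1 N plus drag of 15 N per m/s) and stays where left; stop at 0.085 m.
- drawer_tab (a point): Grip point of the drawer's pull tab: a grey upright fin at the middle of the drawer front, 12 mm thick (y), 46 mm long (x), z 23 to 53 mm, with an upright 16 mm round rod at its outer end. The point is on the fin's top edge, z 53 mm, 25 mm out from the drawer front, 28 mm out from the reader's front when shut; it moves with the drawer. Pinch the fin from above across its thickness.
- release_key: Loose key, about 60 g: steel pin, diameter 6 mm, 60 long, bevelled tip; then a round grey collar, diameter 24 (60 to 65 mm from the tip); then a square grey handle 16 x 16 mm (65 to 115 mm from the tip). Origin at the pin's tip, z from tip to handle, x and y square to the handle's faces. Stands at first upright in the stand, tip 4 mm above the bench, collar on the stand's top.
- key_stand: Aluminium stand, fixed: 70 x 70 x 8 mm foot, 36 x 36 mm block, top at z 64 mm, with an upright through bore of 12 mm (2 mm chamfer) at its centre. Origin on the bench under the bore. It stands either to the left or to the right in front of the reader.
- bottle: Loose bystander: small capped clear bottle, 54 mm wide, 138 mm high; origin at the centre of its underside. It stands on the side where the stand is not.
- tape: Loose bystander: black tape roll lying flat, 59 mm across, 19 mm high, right of the reader; origin at the centre of its underside.
Not all that is in view belongs to the job. Of the things shaped like the key_stand, the aluminium one is meant.

How it is judged:
On the way:
1. the key's pin, through the hole, presses the hidden catch (value of joint catch above 0.12 rad and distance between release_key and catch_pad below 0.012 m), for 0.04 s.
At the end, for the whole second after the job is handed in: Drawer out more than 78 mm (stop 85); catch sprung back (below 0.05 rad); key at rest in its stand: tip within 8 mm of the bore axis and under 9 mm above the bench, tilt below 0.12 rad; bottle (upright within 0.2 rad) and tape roll within 30 mm of their starts (value of joint drawer above 0.078 m and value of joint catch below 0.05 rad and horizontal distance between release_key and key_stand below 0.008 m and height (world z) of release_key below 0.009 m and angle between release_key's own z axis and vertical below 0.12 rad and linear speed of release_key below 0.02 m/s and distance of each of bottle, tape from where it was at the start of the episode below 0.03 m and angle between bottle's own z axis and vertical below 0.2 rad); the robot touches nothing.
It fails at once if the bottle is knocked over or shifted more than 40 mm (distance of bottle from where it was at the start of the episode above 0.04 m or angle between bottle's own z axis and vertical above 0.5 rad).
It fails at once if the tape roll is shifted more than 40 mm (distance of tape from where it was at the start of the episode above 0.04 m).
It also fails if it takes over 54 s, if anything falls off the work surface, if the arm or the gripper's body presses on something with over 40 N, if the wrist force passes 120 N, or if a joint passes its speed limit or range.

## Working session

There is one attempt and no reset: what is moved stays moved. The work goes in short steps, Python scripts to look and compute and a tool call to move; the robot and the scene stay as the last step left them, time stands still between calls to the robot, and variables do not carry over. Pictures are saved under pics/ and viewed, at most 11 in all, crops included, and the job is handed in when it is done.

Besides the shell and the picture viewer there is one more tool, called after "Call:" as name(argument=value, ...), one argument or row to a line, values as JSON. arm_command: Moves the arm, as the interface text tells. Shifts and turns lie within -1 to 1; 1 stands for 75 cm of shift or 60 degrees of turn. Its arguments: {"type":"object","properties":{"steps":{"type":"array"},"grip_force":{"type":"number"}},"required":["steps"]}

```bash
mkdir -p pics; ls; python3 - <<'E'
from plant import *
import cv2,numpy as np
s=get_state();print({k:np.round(v,3).tolist() for k,v in s.items()})
ims=[]
for n in["scene","top"]:
    p=read_camera(n);ims.append(p["pixels"])
    print(n,p["K"],p["k1"],p["R"],p["t"])
    for q in["reader","release_hole","drawer_tab","release_key","key_stand","bottle","tape"]:
        try:print(q,[(np.round(d["point"]).tolist(),round(d["conf"],2)) for d in recognise(p,q)])
        except Exception as e:print(q,e)
    cv2.imwrite(f"pics/{n}0.png",p["pixels"][:,:,::-1])
print(get_state()["time"])
E
```

```text
pics
{'time': 0.0, 'qpos': [1.064, 0.287, 1.578, -0.0, 1.279, -0.15], 'dq': [-0.0, -0.001, 0.001, 0.001, -0.0, 0.001], 'joint_efforts': [-0.0, -40.598, -29.263, -0.0, 0.006, -0.0], 'eef_pos': [0.235, 0.632, 0.23], 'tcp_rot': [0.177, 0.984, -0.001, -0.0], 'contact_force': [0.152, -0.163, -0.807], 'wrist_torque': [0.024, -0.078, -0.02], 'finger_force': 0.0, 'opening': 1.001}
scene [[587.10280256   0.         317.72419078]
 [  0.         587.10280256 240.01465136]
 [  0.           0.           1.        ]] -0.107511458305194 [[-0.91031434 -0.41370417  0.01329146]
 [-0.21437185  0.44374807 -0.87013353]
 [ 0.35407981 -0.79494434 -0.49263676]] [0.54380447 0.15078275 1.32907407]
reader []
release_hole [([225.0, 274.0], 0.87)]
drawer_tab [([241.0, 313.0], 0.92)]
release_key [([282.0, 333.0], 0.61)]
key_stand [([365.0, 235.0], 0.67), ([309.0, 331.0], 0.6)]
bottle []
tape []
top [[610.59314665   0.         325.67822326]
 [  0.         610.59314665 248.56470551]
 [  0.           0.           1.        ]] 0.02656859216987658 [[ 6.19372886e-03 -9.99980814e-01  9.74990657e-05]
 [-9.81045315e-01 -6.09532950e-03 -1.93682566e-01]
 [ 1.93679445e-01  1.10396630e-03 -9.81064246e-01]] [0.10407966 0.58665226 1.39338536]
reader [([198.0, 364.0], 0.58)]
release_hole [([200.0, 365.0], 0.89)]
drawer_tab [([247.0, 359.0], 0.57)]
release_key []
key_stand [([270.0, 170.0], 0.98), ([322.0, 321.0], 0.95), ([319.0, 417.0], 0.76), ([306.0, 266.0], 0.6)]
bottle [([310.0, 484.0], 0.79)]
tape [([235.0, 479.0], 0.79)]
0.8
```

View pics/scene0.png

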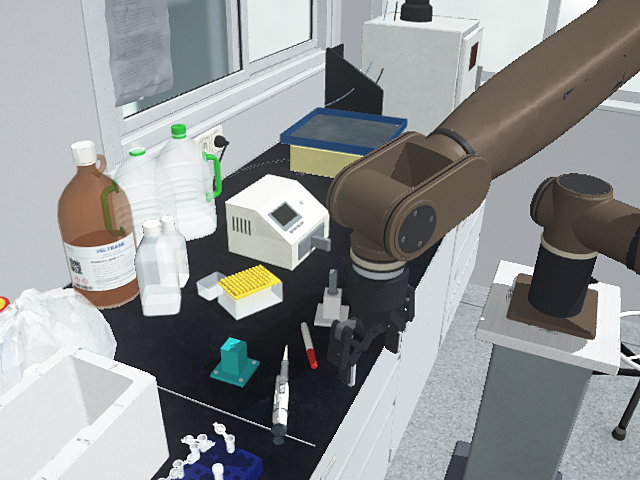

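View pics/top0.png

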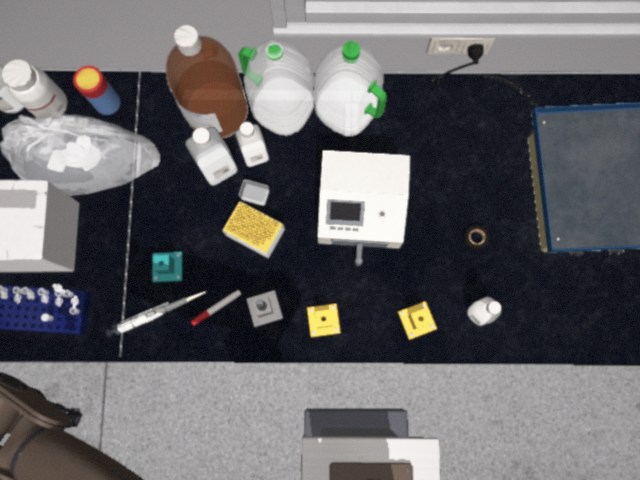

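```bash
cat > h.py <<'E'
from plant import *
import cv2,numpy as np
from scipy.spatial.transform import Rotation as Ro
def pose():
    s=get_state();return np.array(s["eef_pos"]),Ro.from_quat(s["tcp_rot"])
def cam(p,ps=None):
    if "T_tool_cam" in p:
        T=np.array(p["T_tool_cam"]);e,r=ps
        R=r.as_matrix()@T[:3,:3];return R,r.as_matrix()@T[:3,3]+e
    R=np.array(p["R"]).T;return R,-R@np.array(p["t"])
def ray(p,rc,ps=None):
    R,o=cam(p,ps);K=np.array(p["K"])
    n=cv2.undistortPoints(np.array([[[rc[1],rc[0]]]],float),K,np.array([p["k1"],0,0,0.]))[0,0]
    d=R@np.array([*n,1]);return o,d/np.linalg.norm(d)
def plane(p,rc,z,ps=None):
    o,d=ray(p,rc,ps);return o+d*(z-o[2])/d[2]
def proj(p,X,ps=None):
    R,o=cam(p,ps);c=R.T@(np.array(X)-o)
    q=cv2.projectPoints(c.reshape(1,1,3),np.zeros(3),np.zeros(3),np.array(p["K"]),np.array([p["k1"],0,0,0.]))[0][0,0]
    return q[::-1]
def tri(rays):
    A=sum(np.eye(3)-np.outer(d,d) for o,d in rays);b=sum((np.eye(3)-np.outer(d,d))@o for o,d in rays)
    x=np.linalg.solve(A,b);return x,[float(np.linalg.norm(np.cross(x-o,d))) for o,d in rays]
def down(yaw,tilt=0):
    # tool z = (sin tilt cos yaw, sin tilt sin yaw, -cos tilt); tool y sideways (horizontal)
    z=np.array([np.sin(tilt)*np.cos(yaw),np.sin(tilt)*np.sin(yaw),-np.cos(tilt)]);y=np.array([-np.sin(yaw),np.cos(yaw),0])
    return lambda s: Ro.from_matrix(np.c_[np.cross(s*y,z),s*y,z])
def go(P,Rt,ps=None):
    e,r=ps or pose();t=r.inv().apply(np.array(P)-e)/.75
    w=(r.inv()*Rt).as_rotvec()/np.radians(60)
    print("translation",np.round(t,4).tolist(),"twist",np.round(w,4).tolist(),"mm",np.linalg.norm(t)*750,"deg",np.linalg.norm(w)*60)
E
python3 - <<'E'
from h import *
t=read_camera("top");s=read_camera("scene");w=read_camera("wrist")
print(np.round(w["T_tool_cam"],3).tolist(),np.round(w["K"],1).tolist(),w["k1"])
for n,rc,z in [("key top?",(303,263),.119),("stand foot",(309,265),.008),("hole",(200,365),.1135),("tab",(247,359),.053),("bottle",(312,482),.05),("tape",(237,478),.01),("teal",(267,167),.06),("y1",(320,323),0.06),("y2",(320,418),.06),
 ("readerTL",(152,321),.145),("TR",(154,410),.145),("BL",(243,318),.075),("BR",(247,404),.075)]:
    print(n,np.round(plane(t,rc,z),3))
x,e=tri([ray(t,(200,365)),ray(s,(225,274))]);print("hole",x,e)
x,e=tri([ray(t,(247,359)),ray(s,(241,313))]);print("tab",x,e)
# crop top
c=t["pixels"];cv2.imwrite("pics/c1.png",cv2.resize(c[140:340,230:430,::-1],(600,600),interpolation=2))
E
```

```text
[[0.0, -0.959, -0.282, 0.072], [1.0, -0.0, 0.001, -0.0], [-0.001, -0.282, 0.959, -0.14], [0.0, 0.0, 0.0, 1.0]] [[348.6, 0.0, 318.8], [0.0, 348.6, 231.1], [0.0, 0.0, 1.0]] -0.025508144105858232
key top? [0.449 0.247 0.119]
stand foot [0.446 0.253 0.008]
hole [0.69  0.017 0.113]
tab [0.591 0.028 0.053]
bottle [ 0.439 -0.258  0.05 ]
tape [ 0.627 -0.267  0.01 ]
teal [0.539 0.481 0.06 ]
y1 [0.417 0.113 0.06 ]
y2 [ 0.418 -0.107  0.06 ]
readerTL [0.795 0.12  0.145]
TR [ 0.791 -0.085  0.145]
BL [0.596 0.126 0.075]
BR [ 0.587 -0.076  0.075]
hole [0.71290077 0.0146656  0.04928894] [0.004731929736394836, 0.004731929736394499]
tab [0.59624517 0.02807476 0.0373394 ] [0.0020245148376365533, 0.002024514837636776]
```

View pics/c1.png

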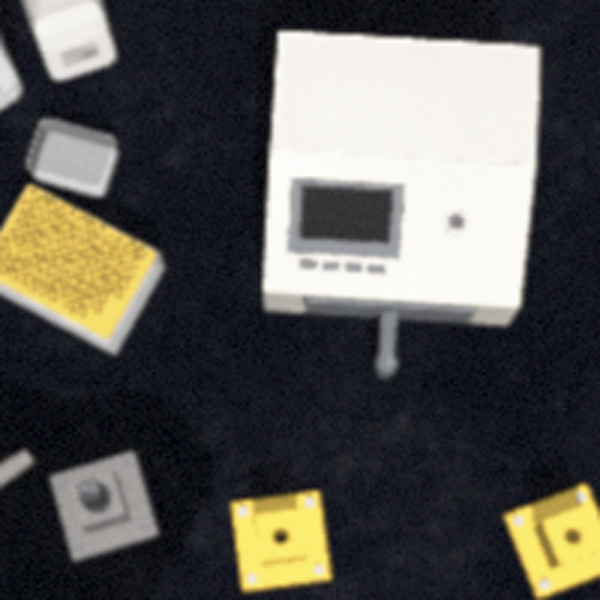

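```bash
python3 - <<'E'
from h import *
e,r=pose();print(r.as_matrix().round(3).tolist())
go([.45,.25,.26],down(np.radians(15))(1))
E
```

```text
[[-0.937, 0.349, 0.0], [0.349, 0.937, 0.0], [-0.0, 0.0, -1.0]]
translation [-0.4458, -0.3781, -0.0382] twist [0.0, 0.0, -0.5907] mm 439.3668165858395 deg 35.44062767495882
```

Call:
arm_command(
  steps=[
    {"translation":[-0.446,-0.378,-0.038],"twist":[0,0,-0.59],"fingers":1},
    {"translation":[-0.446,-0.378,-0.038],"twist":[0,0,-0.59],"fingers":1},
    {"translation":[-0.446,-0.378,-0.038],"twist":[0,0,-0.59],"fingers":1},
    {"translation":[-0.446,-0.378,-0.038],"twist":[0,0,-0.59],"fingers":1},
    {"translation":[-0.446,-0.378,-0.038],"twist":[0,0,-0.59],"fingers":1},
  ],
)

```text
time: 1.58
eef_pos: [0.3869, 0.3626, 0.2518]
tcp_rot: [-0.131, 0.991, 0.0, 0.001]
contact_force: [1.2, 0.1, 0.5]
opening: 1.001
finger_force: 0.0
```

```bash
python3 - <<'E'
from h import *
go([.45,.25,.26],down(np.radians(15))(1))
E
```

```text
translation [-0.0424, -0.1668, -0.0109] twist [0.0002, 0.001, 0.0001] mm 129.35955688167306 deg 0.06172143588760988
```

Call:
arm_command(
  steps=[
    {"translation":[-0.042,-0.167,-0.011],"twist":[0,0,0],"fingers":1},
    {"translation":[-0.042,-0.167,-0.011],"twist":[0,0,0],"fingers":1},
    {"translation":[-0.042,-0.167,-0.011],"twist":[0,0,0],"fingers":1},
    {"translation":[-0.042,-0.167,-0.011],"twist":[0,0,0],"fingers":1},
  ],
)

```text
time: 2.08
eef_pos: [0.4489, 0.2515, 0.2597]
tcp_rot: [-0.13, 0.992, 0.0, -0.0]
contact_force: [0.5, -0.0, 0.1]
opening: 1.0
finger_force: 0.0
```

```bash
python3 - <<'E'
from h import *
ps=pose();p=read_camera("wrist");print(ps[0],ps[1].as_quat())
for q in["release_key","key_stand"]:print(q,[(np.round(d["point"]).tolist(),round(d["conf"],2)) for d in recognise(p,q)])
cv2.imwrite("pics/w1.png",p["pixels"][:,:,::-1]);np.save("w1.npy",p["pixels"])
for X in [(.449,.248,.119),(.447,.25,.064)]:print(proj(p,X,ps))
t=read_camera("scene");print(recognise(t,"release_hole"),recognise(t,"release_key"))
E
```

```text
[0.44892358 0.25148501 0.2596558 ] [-1.29606215e-01  9.91565493e-01  3.14041572e-04 -5.27243239e-05]
release_key []
key_stand [([308.0, 497.0], 0.87), ([88.0, 15.0], 0.83), ([135.0, 201.0], 0.74), ([186.0, 319.0], 0.58), ([277.0, 94.0], 0.28)]
[217.82842305 314.18698092]
[202.64341782 317.29512354]
[{'point': [224.6, 275.2], 'conf': 0.56}] [{'point': [313.2, 331.9], 'conf': 0.6}, {'point': [284.2, 333.4], 'conf': 0.5}]
```

View pics/w1.png

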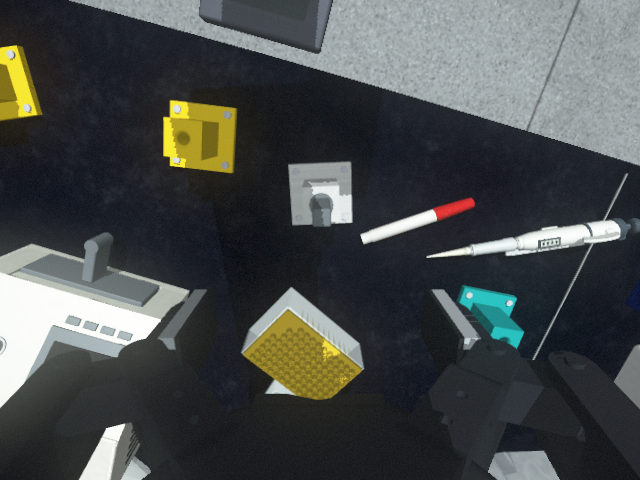

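```bash
python3 - <<'E'
from h import *
ps=pose();p=read_camera("wrist")
for rc in [(164,289),(162,351),(222,354),(226,291)]:print(np.round(plane(p,rc,.008,ps),4))
im=p["pixels"][150:240,265:375,::-1]
cv2.imwrite("pics/c2.png",cv2.resize(np.clip(im.astype(float)*1.3,0,255).astype(np.uint8),(770,630)[:2],interpolation=2)[:600])
E
```

```text
[0.4235 0.2121 0.008 ]
[0.4035 0.278  0.008 ]
[0.4686 0.3009 0.008 ]
[0.4923 0.2313 0.008 ]
```

View pics/c2.png

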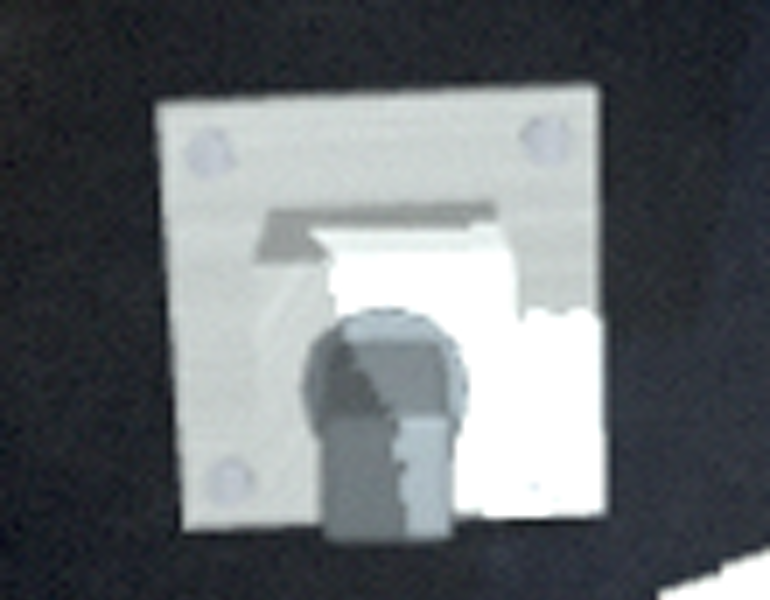

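```bash
python3 - <<'E'
from h import *
ps=pose();p=read_camera("wrist")
f=lambda u,v:(150+(v-.0)/7-.43,265+u/7-.43)
P=[plane(p,f(*c),.008,ps) for c in [(157,103),(598,85),(607,515),(183,530)]]
print("foot",np.mean(P,0),[np.degrees(np.arctan2(*(P[b]-P[a])[[1,0]])) for a,b in((0,1),(3,2),(0,3),(1,2))],[np.linalg.norm(P[b]-P[a]) for a,b in((0,1),(3,2),(0,3),(1,2))])
Q=[plane(p,f(*c),.119,ps) for c in [(322,415),(455,415),(452,540),(325,540)]]
print("top",np.mean(Q,0),[np.degrees(np.arctan2(*(Q[b]-Q[a])[[1,0]])) for a,b in((0,1),(3,2),(0,3),(1,2))])
print("collar",plane(p,f(386,387),.069,ps))
t=read_camera("top");print(tri([ray(p,f(388,478),ps),ray(t,(304-.3,261-.3))]))
go([.45,.2,.2],down(np.radians(15))(1))
E
```

```text
foot [0.44767449 0.2538316  0.008     ] [np.float64(107.37929023304723), np.float64(107.15983626944502), np.float64(17.15894811619646), np.float64(17.711043796484944)] [np.float64(0.06993810252844115), np.float64(0.07061760096523334), np.float64(0.07030109450768948), np.float64(0.07057223613007017)]
top [0.44716067 0.25354357 0.119     ] [np.float64(105.06338156718678), np.float64(105.05920847801563), np.float64(16.040001278447285), np.float64(14.228229896342713)]
collar [0.44690081 0.25334967 0.069     ]
(array([0.44820757, 0.25314583, 0.11393787]), [0.0007206857515396278, 0.0007206857515395707])
translation [0.0162, -0.0675, 0.0794] twist [0.0, -0.0002, 0.0005] mm 79.08278693152528 deg 0.03061169762085014
```

```bash
python3 - <<'E'
from h import *
go([.4472,.2536,.08],down(np.radians(16.3))(1))
E
```

```text
translation [0.0013, 0.0025, 0.2394] twist [0.0, -0.0001, -0.0212] mm 179.52746044051017 deg 1.2707798472122072
```

Call:
arm_command(
  steps=[
    {"translation":[0.001,0.0025,0.08],"twist":[0,0,-0.021],"fingers":1},
    {"translation":[0.001,0.0025,0.16],"twist":[0,0,-0.021],"fingers":1},
    {"translation":[0.001,0.0025,0.22],"twist":[0,0,-0.021],"fingers":1},
    {"translation":[0.001,0.0025,0.239],"twist":[0,0,-0.021],"fingers":1},
    {"translation":[0.001,0.0025,0.239],"twist":[0,0,-0.021],"fingers":0},
  ],
)

```text
time: 3.15
eef_pos: [0.4478, 0.2532, 0.0804]
tcp_rot: [-0.141, 0.99, -0.0, -0.0]
contact_force: [0.5, 1.0, 0.4]
opening: 0.82
finger_force: 0.0
```

Call:
arm_command(
  steps=[
    {"translation":[0,0,0],"twist":[0,0,0],"fingers":-1},
    {"translation":[0,0,0],"twist":[0,0,0],"fingers":-1},
    {"translation":[0,0,0],"twist":[0,0,0],"fingers":-1},
    {"translation":[0,0,0],"twist":[0,0,0],"fingers":-1},
    {"translation":[0,0,0],"twist":[0,0,0],"fingers":-1},
  ],
  grip_force=60,
)

```text
time: 3.78
eef_pos: [0.4489, 0.2534, 0.0819]
tcp_rot: [-0.141, 0.99, 0.0, 0.001]
contact_force: [-1.2, 0.4, 6.9]
opening: 0.179
finger_force: 58.8
```

```bash
python3 - <<'E'
from h import *
print(pose()[0],get_state()["opening"],get_state()["finger_force"],get_state()["contact_force"],pose()[1].as_matrix().round(4).tolist())
go([.4472,.2536,.20],down(np.radians(16.3))(1))
E
```

```text
[0.44886034 0.25344582 0.08192462] 0.17922906753916065 58.76153826713562 [-1.18716251  0.42726651  6.9286858 ] [[-0.9602, -0.2793, 0.0025], [-0.2793, 0.9602, 0.0008], [-0.0027, 0.0001, -1.0]]
translation [0.0016, 0.0008, -0.1574] twist [0.0001, 0.0025, -0.0014] mm 118.08715802248308 deg 0.17346130904666415
```

Call:
arm_command(
  steps=[
    {"translation":[0,0,-0.04],"twist":[0,0,0],"fingers":-1},
    {"translation":[0,0,-0.1],"twist":[0,0,0],"fingers":-1},
    {"translation":[0,0,-0.16],"twist":[0,0,0],"fingers":-1},
    {"translation":[0,0,-0.18],"twist":[0,0,0],"fingers":-1},
  ],
)

```text
time: 4.28
eef_pos: [0.449, 0.2535, 0.2183]
tcp_rot: [-0.141, 0.99, 0.0, 0.003]
contact_force: [0.4, -1.0, -1.5]
opening: 0.179
finger_force: 58.6
```

```bash
python3 - <<'E'
from h import *
t=read_camera("top")
f=lambda u,v:(140+v/3-.33,230+u/3-.33)
H=plane(t,f(456,220),.1135);print("hole",H)
C={k:plane(t,f(*uv),z) for k,uv,z in[("TL",(278,32),.145),("TR",(540,46),.145),("fl",(263,291),.075),("fr",(519,305),.075)]}
C={k:v for k,v in C.items()};print({k:v.round(4).tolist() for k,v in C.items()})
ang=lambda v:np.degrees(np.arctan2(v[1],v[0]))
print(ang(C["TL"]-C["TR"])-90,ang(C["fl"]-C["fr"])-90,ang(C["TL"]-C["fl"]),ang(C["TR"]-C["fr"]))
y=np.radians(-3);c,s=np.cos(y),np.sin(y);
m=(C["fl"]+C["fr"])/2;print("hole from front",m[:2]+np.array([c*.055+s*.045,s*.055-c*.045]))
a=np.array([np.sin(.6109)*c,np.sin(.6109)*s,-np.cos(.6109)])
print(recognise(t,"drawer_tab"))
print(H-.146*a);go(H-.146*a,down(y,.6109)(1))
E
```

```text
hole [ 0.65937311 -0.02105727  0.1135    ]
{'TL': [0.799, 0.1167, 0.145], 'TR': [0.7889, -0.0839, 0.145], 'fl': [0.6109, 0.1275, 0.075], 'fr': [0.601, -0.0732, 0.075]}
-2.891916054191796 -2.8494893736900764 -3.2825103130852167 -3.2622200882457344
hole from front [ 0.6585212 -0.0206559]
[{'point': [247.3, 360.9], 'conf': 0.61}]
[ 0.57574157 -0.01667433  0.23309329]
translation [-0.0626, -0.393, -0.022] twist [0.0983, -0.5752, 0.31] mm 298.94224150059955 deg 39.64556076119687
```

Call:
arm_command(
  steps=[
    {"translation":[-0.062,-0.393,-0.022],"twist":[0.098,-0.575,0.31],"fingers":-1},
    {"translation":[-0.062,-0.393,-0.022],"twist":[0.098,-0.575,0.31],"fingers":-1},
    {"translation":[-0.062,-0.393,-0.022],"twist":[0.098,-0.575,0.31],"fingers":-1},
    {"translation":[-0.062,-0.393,-0.022],"twist":[0.098,-0.575,0.31],"fingers":-1},
    {"translation":[-0.062,-0.393,-0.022],"twist":[0.098,-0.575,0.31],"fingers":-1},
  ],
)

```text
time: 5.0
eef_pos: [0.572, -0.0182, 0.2266]
tcp_rot: [0.026, 0.955, -0.008, 0.296]
contact_force: [0.8, 0.5, -0.4]
opening: 0.178
finger_force: 58.8
```

Call:
arm_command(
  steps=[
    {"translation":[0,0,0],"twist":[0,0,0],"fingers":-1},
  ],
)

```text
time: 5.12
eef_pos: [0.5742, -0.0199, 0.2288]
tcp_rot: [0.028, 0.954, -0.009, 0.297]
contact_force: [-0.3, -0.8, -0.9]
opening: 0.177
finger_force: 59.0
```

```bash
python3 - <<'E'
from h import *
y=np.radians(-3.05)
H=np.array([.6592,-.021,.1135])
a=down(y,.6109)(1).as_matrix()[:,2];go(H-.146*a,down(y,.6109)(1))
ps=pose();p=read_camera("wrist")
print(ps[0],proj(p,H,ps),"tip",proj(p,ps[0]+.076*ps[1].as_matrix()[:,2],ps),proj(p,ps[0]+.016*ps[1].as_matrix()[:,2],ps))
print(recognise(p,"release_hole"),recognise(p,"release_key"))
cv2.imwrite("pics/w2.png",p["pixels"][:,:,::-1])
E
```

```text
translation [-0.0046, 0.0046, -0.0038] twist [-0.0023, -0.007, -0.0035] mm 5.658555006779668 deg 0.4888877632747045
[ 0.57416992 -0.01990628  0.22876338] [224.68928235 323.07108517] tip [245.10503789 318.58623676] [284.26443444 318.60679083]
[{'point': [190.9, 381.3], 'conf': 0.91}] [{'point': [309.1, 318.8], 'conf': 0.76}, {'point': [128.3, 86.1], 'conf': 0.36}]
```

View pics/w2.png

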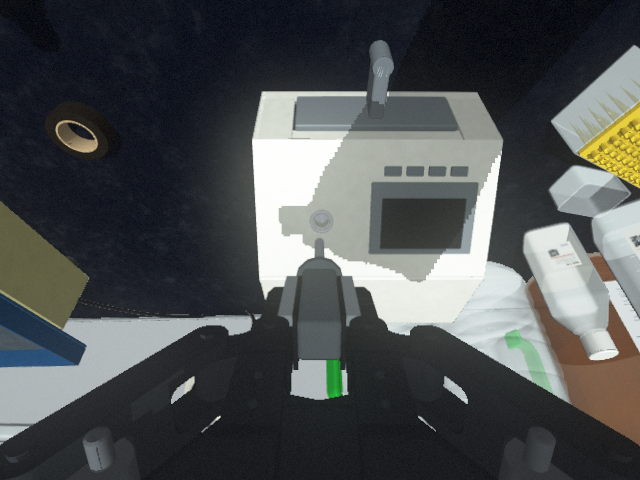

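```bash
python3 - <<'E'
from h import *
p=cv2.imread("pics/w2.png")[200:275,270:370]
cv2.imwrite("pics/c3.png",cv2.resize(p,(800,600),interpolation=cv2.INTER_CUBIC))
E
```

```text
(no output)
```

View pics/c3.png

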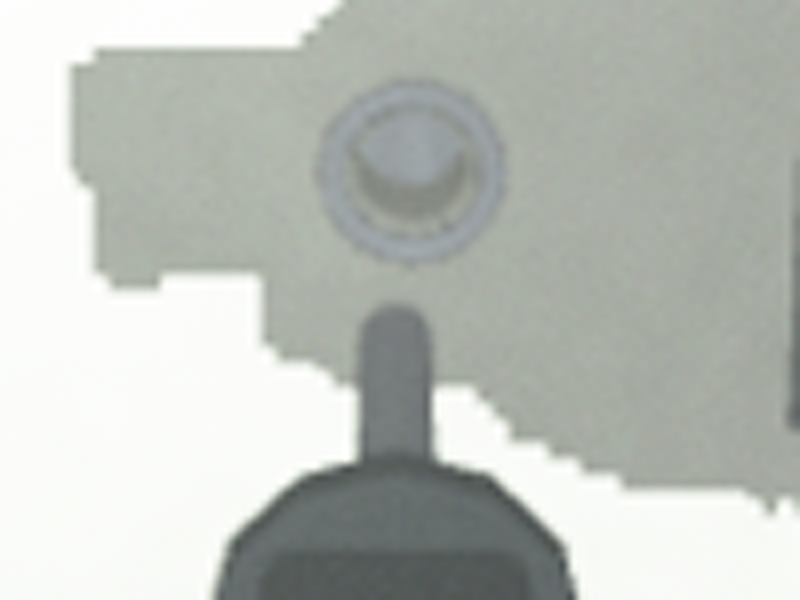

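```bash
python3 - <<'E'
from h import *
y=np.radians(-3.05);H=np.array([.6592,-.0225,.1135]);R=down(y,.6109)(1)
go(H-.09*R.as_matrix()[:,2],R)
E
```

```text
translation [-0.0059, -0.0023, 0.072] twist [0.0009, -0.0069, 0.0008] mm 54.2271591066358 deg 0.4222513181394406
```

Call:
arm_command(
  steps=[
    {"translation":[-0.006,-0.0023,0.036],"twist":[0,-0.007,0],"fingers":-1},
    {"translation":[-0.006,-0.0023,0.072],"twist":[0,-0.007,0],"fingers":-1},
    {"translation":[-0.006,-0.0023,0.072],"twist":[0,-0.007,0],"fingers":-1},
    {"translation":[-0.006,-0.0023,0.072],"twist":[0,-0.007,0],"fingers":-1},
  ],
)

```text
time: 5.78
eef_pos: [0.6087, -0.0194, 0.1901]
tcp_rot: [0.024, 0.953, -0.008, 0.303]
contact_force: [0.9, 0.2, -1.1]
opening: 0.178
finger_force: 58.9
```

```bash
python3 - <<'E'
from h import *
y=np.radians(-3.05);H=np.array([.6592,-.0225,.1135]);R=down(y,.6109)(1)
go(H-.09*R.as_matrix()[:,2],R)
ps=pose();p=read_camera("wrist");print(ps[0],"hole",proj(p,H,ps))
for l in(.072,.074,.076,.078,.08):print("tip",l,proj(p,ps[0]+l*ps[1].as_matrix()[:,2],ps))
cv2.imwrite("pics/w3.png",p["pixels"][:,:,::-1])
cv2.imwrite("pics/c4.png",cv2.resize(p["pixels"][200:275,270:370,::-1],(800,600),interpolation=cv2.INTER_CUBIC))
E
```

```text
translation [0.0033, -0.0006, 0.0023] twist [0.001, 0.0039, 0.0025] mm 3.0848338934999076 deg 0.2810308298054406
[ 0.60872005 -0.01935168  0.1900867 ] hole [233.97664497 317.79598381]
tip 0.072 [247.1118477  318.58520731]
tip 0.074 [246.1092718  318.58470933]
tip 0.076 [245.12349844 318.58421981]
tip 0.078 [244.1541099  318.58373854]
tip 0.08 [243.20070217 318.5832653 ]
```

View pics/c4.png

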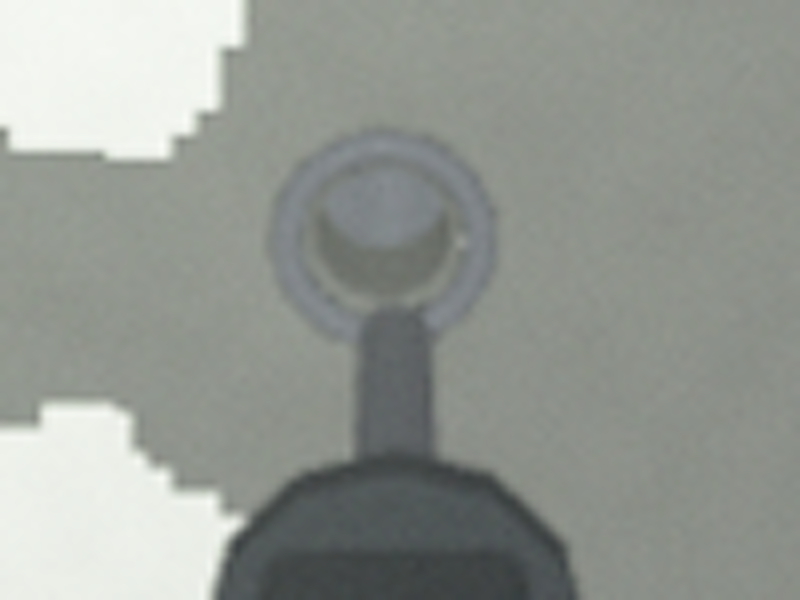

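```bash
python3 - <<'E'
from h import *
y=np.radians(-3.05);H=np.array([.6592,-.0231,.1135]);R=down(y,.6109)(1)
for d in(.085,.056):go(H-d*R.as_matrix()[:,2],R)
E
```

```text
translation [0.0042, -0.001, 0.0096] twist [0.0005, 0.0051, 0.0023] mm 7.877874632183703 deg 0.33695628113737136
translation [0.0044, -0.001, 0.0482] twist [0.0005, 0.0051, 0.0023] mm 36.33001846993445 deg 0.33695628113737136
```

Call:
arm_command(
  steps=[
    {"translation":[0.0042,-0.001,0.0096],"twist":[0,0.005,0.002],"fingers":-1},
    {"translation":[0.0042,-0.001,0.0096],"twist":[0,0.005,0.002],"fingers":-1},
    {"translation":[0.0042,-0.001,0.0096],"twist":[0,0.005,0.002],"fingers":-1},
  ],
)

```text
time: 6.2
eef_pos: [0.6106, -0.0215, 0.1826]
tcp_rot: [0.026, 0.953, -0.008, 0.3]
contact_force: [0.1, -0.4, -1.2]
opening: 0.178
finger_force: 58.9
```

```bash
python3 - <<'E'
from h import *
y=np.radians(-3.05);H=np.array([.6592,-.0231,.1135]);R=down(y,.6109)(1)
for d in(.085,.056):go(H-d*R.as_matrix()[:,2],R)
E
```

```text
translation [-0.0002, 0.0013, -0.0007] twist [-0.0002, -0.0005, -0.0009] mm 1.1090917720775741 deg 0.06280388293170089
translation [-0.0003, 0.0013, 0.0379] twist [-0.0002, -0.0005, -0.0009] mm 28.464836228277377 deg 0.06280388293170089
```

Within ~1 mm; insert.

Call:
arm_command(
  steps=[
    {"translation":[0,0.001,0.009],"twist":[0,0,0],"fingers":-1},
    {"translation":[0,0.001,0.019],"twist":[0,0,0],"fingers":-1},
    {"translation":[0,0.001,0.028],"twist":[0,0,0],"fingers":-1},
    {"translation":[0,0.001,0.038],"twist":[0,0,0],"fingers":-1},
  ],
)

```text
time: 6.7
eef_pos: [0.6273, -0.0215, 0.1584]
tcp_rot: [0.026, 0.954, -0.008, 0.3]
contact_force: [0.1, -0.6, -1.1]
opening: 0.174
finger_force: 58.9
```

```bash
python3 - <<'E'
from h import *
y=np.radians(-3.05);H=np.array([.6592,-.0231,.1135]);R=down(y,.6109)(1)
print(R.inv().apply(get_state()["contact_force"]))
for d in(.056,.036):go(H-d*R.as_matrix()[:,2],R)
E
```

```text
[ 0.50455561 -0.54564785  0.95209092]
translation [-0.0006, 0.0002, -0.0012] twist [0.0, -0.0011, -0.0009] mm 0.9873661652491327 deg 0.08521594579554366
translation [-0.0006, 0.0002, 0.0255] twist [0.0, -0.0011, -0.0009] mm 19.13106896391391 deg 0.08521594579554366
```

Free so far. Press on.

Call:
arm_command(
  steps=[
    {"translation":[0,0,0.009],"twist":[0,0,0],"fingers":-1},
    {"translation":[0,0,0.018],"twist":[0,0,0],"fingers":-1},
    {"translation":[0,0,0.026],"twist":[0,0,0],"fingers":-1},
    {"translation":[0,0,0.026],"twist":[0,0,0],"fingers":-1},
  ],
)

```text
time: 7.2
eef_pos: [0.6385, -0.0221, 0.1433]
tcp_rot: [0.026, 0.953, -0.008, 0.301]
contact_force: [-4.6, 1.2, 4.7]
opening: 0.177
finger_force: 59.7
```

```bash
python3 - <<'E'
from h import *
y=np.radians(-3.05);H=np.array([.6592,-.0231,.1135]);R=down(y,.6109)(1)
print(R.inv().apply(get_state()["contact_force"]))
for d in(.036,.15):go(H-d*R.as_matrix()[:,2],R)
for c in("top","scene"):
    p=read_camera(c);print(c,recognise(p,"drawer_tab"))
cv2.imwrite("pics/s2.png",p["pixels"][180:330,210:410,::-1].repeat(3,0).repeat(3,1))
E
```

```text
[ 1.13623176  0.95708798 -6.52314966]
translation [0.0002, 0.0001, 0.0003] twist [0.0, -0.0002, -0.0009] mm 0.27736085423311846 deg 0.056461321372349146
translation [0.0002, 0.0001, -0.1517] twist [0.0, -0.0002, -0.0009] mm 113.76722224724952 deg 0.056461321372349146
top [{'point': [248.0, 348.2], 'conf': 0.75}]
scene [{'point': [241.6, 314.5], 'conf': 0.59}]
```

View pics/s2.png

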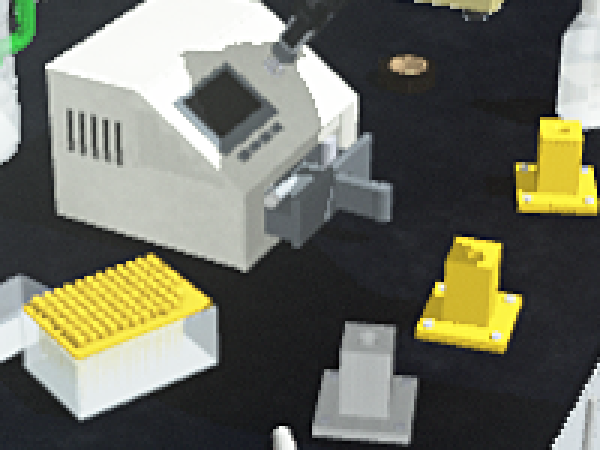

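Call:
arm_command(
  steps=[
    {"translation":[0,0,-0.03],"twist":[0,0,0],"fingers":-1},
    {"translation":[0,0,-0.08],"twist":[0,0,0],"fingers":-1},
    {"translation":[0,0,-0.14],"twist":[0,0,0],"fingers":-1},
    {"translation":[0,0,-0.16],"twist":[0,0,0],"fingers":-1},
  ],
)

```text
time: 7.9
eef_pos: [0.5697, -0.0186, 0.2441]
tcp_rot: [0.026, 0.953, -0.008, 0.303]
contact_force: [0.8, 0.0, -0.6]
opening: 0.181
finger_force: 58.9
```

```bash
python3 - <<'E'
from h import *
go([.448,.2535,.165],down(np.radians(16.3))(1))
print(pose()[0])
E
```

```text
translation [0.2092, 0.3536, -0.0188] twist [-0.1, 0.5814, -0.313] mm 308.4233144294586 deg 40.06811637743731
[ 0.56972144 -0.01862048  0.24411559]
```

Call:
arm_command(
  steps=[
    {"translation":[0.209,0.354,-0.019],"twist":[-0.1,0.581,-0.313],"fingers":-1},
    {"translation":[0.209,0.354,-0.019],"twist":[-0.1,0.581,-0.313],"fingers":-1},
    {"translation":[0.209,0.354,-0.019],"twist":[-0.1,0.581,-0.313],"fingers":-1},
    {"translation":[0.209,0.354,-0.019],"twist":[-0.1,0.581,-0.313],"fingers":-1},
    {"translation":[0.209,0.354,-0.019],"twist":[-0.1,0.581,-0.313],"fingers":-1},
  ],
)

```text
time: 8.52
eef_pos: [0.4478, 0.2561, 0.1619]
tcp_rot: [-0.142, 0.99, 0.001, -0.002]
contact_force: [0.7, 0.4, -0.4]
opening: 0.179
finger_force: 58.9
```

Call:
arm_command(
  steps=[
    {"translation":[0,0,0],"twist":[0,0,0],"fingers":-1},
    {"translation":[0,0,0],"twist":[0,0,0],"fingers":-1},
    {"translation":[0,0,0],"twist":[0,0,0],"fingers":-1},
  ],
)

```text
time: 8.9
eef_pos: [0.4482, 0.2532, 0.1635]
tcp_rot: [-0.141, 0.99, 0.001, -0.002]
contact_force: [0.2, 0.7, -0.0]
opening: 0.178
finger_force: 59.1
```

```bash
python3 - <<'E'
from h import *
go([.448,.2535,.165],down(np.radians(16.3))(1))
ps=pose();p=read_camera("wrist");print(ps[0],"bore",proj(p,(.4475,.2535,.064),ps))
for l in(.072,.076,.08):print("tip",l,proj(p,ps[0]+l*ps[1].as_matrix()[:,2],ps))
cv2.imwrite("pics/w4.png",p["pixels"][:,:,::-1])
cv2.imwrite("pics/c5.png",cv2.resize(p["pixels"][200:275,270:370,::-1],(800,600),interpolation=cv2.INTER_CUBIC))
E
```

```text
translation [0.0002, 0.0004, -0.0019] twist [0.0023, -0.0028, -0.0014] mm 1.491587462740781 deg 0.2317641907367776
[0.44821982 0.25322992 0.16354963] bore [232.54993254 318.66923067]
tip 0.072 [245.31415741 318.35212852]
tip 0.076 [243.34630264 318.35348409]
tip 0.08 [241.44357137 318.35479555]
```

View pics/c5.png

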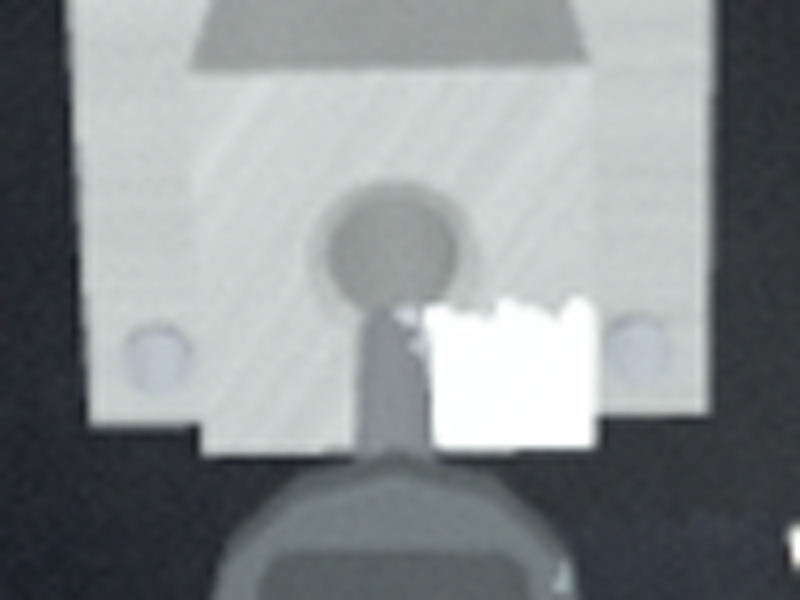

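Call:
arm_command(
  steps=[
    {"translation":[-0.0006,0.0004,0.012],"twist":[0.002,-0.003,0],"fingers":-1},
    {"translation":[-0.0006,0.0004,0.026],"twist":[0.002,-0.003,0],"fingers":-1},
    {"translation":[-0.0006,0.0004,0.042],"twist":[0.002,-0.003,0],"fingers":-1},
    {"translation":[-0.0006,0.0004,0.058],"twist":[0.002,-0.003,0],"fingers":-1},
    {"translation":[-0.0006,0.0004,0.058],"twist":[0.002,-0.003,0],"fingers":-1},
  ],
)

```text
time: 9.57
eef_pos: [0.4466, 0.2542, 0.1182]
tcp_rot: [-0.142, 0.99, -0.0, -0.002]
contact_force: [-0.0, -0.9, 0.1]
opening: 0.178
finger_force: 59.0
```

Call:
arm_command(
  steps=[
    {"translation":[0,0,0.016],"twist":[0,0,0],"fingers":-1},
    {"translation":[0,0,0.032],"twist":[0,0,0],"fingers":-1},
    {"translation":[0,0,0.044],"twist":[0,0,0],"fingers":-1},
    {"translation":[0,0,0.047],"twist":[0,0,0],"fingers":-1},
    {"translation":[0,0,0.047],"twist":[0,0,0],"fingers":-1},
  ],
)

```text
time: 10.2
eef_pos: [0.4475, 0.2546, 0.0845]
tcp_rot: [-0.142, 0.99, 0.0, -0.0]
contact_force: [-1.0, 0.3, -1.0]
opening: 0.177
finger_force: 59.0
```

Call:
arm_command(
  steps=[
    {"translation":[0,0,0.003],"twist":[0,0,0],"fingers":-1},
    {"translation":[0,0,0.004],"twist":[0,0,0],"fingers":-1},
    {"translation":[0,0,0.004],"twist":[0,0,0],"fingers":-1},
  ],
)

```text
time: 10.58
eef_pos: [0.4477, 0.2547, 0.082]
tcp_rot: [-0.142, 0.99, 0.0, -0.0]
contact_force: [-0.6, -0.5, 0.2]
opening: 0.177
finger_force: 59.3
```

Call:
arm_command(
  steps=[
    {"translation":[0,0,0.001],"twist":[0,0,0],"fingers":1},
    {"translation":[0,0,0.001],"twist":[0,0,0],"fingers":1},
    {"translation":[0,0,0.001],"twist":[0,0,0],"fingers":1},
    {"translation":[0,0,0.001],"twist":[0,0,0],"fingers":1},
    {"translation":[0,0,0.001],"twist":[0,0,0],"fingers":1},
  ],
)

```text
time: 11.2
eef_pos: [0.4475, 0.2546, 0.0809]
tcp_rot: [-0.142, 0.99, 0.0, -0.0]
contact_force: [0.1, -0.4, 0.8]
opening: 1.002
finger_force: 0.0
```

Call:
arm_command(
  steps=[
    {"translation":[0,0,-0.06],"twist":[0,0,0],"fingers":1},
    {"translation":[0,0,-0.13],"twist":[0,0,0],"fingers":1},
    {"translation":[0,0,-0.2],"twist":[0,0,0],"fingers":1},
    {"translation":[0,0,-0.22],"twist":[0,0,0],"fingers":1},
  ],
)

```text
time: 11.7
eef_pos: [0.4495, 0.2552, 0.2506]
tcp_rot: [-0.142, 0.99, 0.001, 0.004]
contact_force: [-0.2, -0.8, 0.8]
opening: 0.999
finger_force: 0.0
```

```bash
python3 - <<'E'
from h import *
ps=pose();p=read_camera("wrist");print(ps[0])
cv2.imwrite("pics/w5.png",p["pixels"][:,:,::-1])
for q in["drawer_tab","release_hole","key_stand"]:
  for c in("top","scene"):
    r=read_camera(c);print(c,q,[(d["point"],round(d["conf"],2)) for d in recognise(r,q)])
for n,X in(("keytop",(.4472,.2536,.119)),("collar",(.4472,.2536,.069)),("handlebase+",(.4472,.2536,.077))):print(n,proj(p,X,ps))
# drawer tab estimate: middle of front
y=np.radians(-3.05);c,s=np.cos(y),np.sin(y);H=np.array([.6592,-.0231])
O=H-np.array([c*.055+s*.045,s*.055-c*.045]);print("reader origin",O)
for e in(.028,.058,.113):
    X=O+np.array([-c*e,-s*e]);print(e,X,proj(read_camera("top"),(*X,.053)),proj(p,(*X,.053),ps))
go([*(O-np.array([c,s])*.058),.16],down(y)(1))
E
```

```text
[0.44948196 0.25517506 0.25059393]
top drawer_tab [([251.9, 359.6], 0.55)]
scene drawer_tab [([243.6, 316.2], 0.71)]
top release_hole [([204.7, 364.6], 0.91)]
scene release_hole [([225.4, 278.2], 0.97)]
top key_stand [([318.4, 416.7], 0.8), ([267.5, 166.2], 0.72), ([320.0, 323.0], 0.59), ([308.1, 254.7], 0.58)]
scene key_stand [([311.9, 332.0], 0.96), ([280.0, 369.2], 0.95), ([366.7, 237.0], 0.92), ([241.7, 395.4], 0.68), ([239.8, 316.5], 0.54)]
keytop [217.23708267 317.15903863]
collar [203.87117355 317.30571945]
handlebase+ [205.74105711 317.28519056]
reader origin [0.60667224 0.02476266]
0.028 [0.5787119  0.02625247] [252.12919231 359.88318563] [259.23013405  74.23490114]
0.058 [0.5487544  0.02784869] [264.53623873 359.2691695 ] [233.46058681  78.1226376 ]
0.113 [0.49383231 0.0307751 ] [287.54582567 358.13244137] [182.92510009  85.95392815]
translation [-0.0445, -0.328, 0.1143] twist [0.0003, -0.0007, 0.3228] mm 262.6411265646983 deg 19.367259908149055
```

View pics/w5.png

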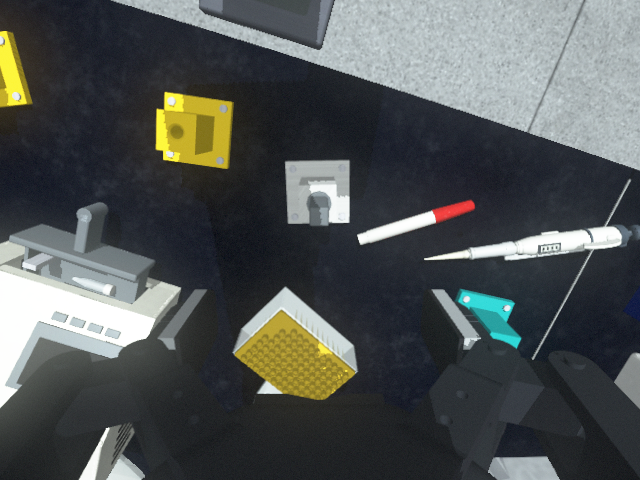

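Call:
arm_command(
  steps=[
    {"translation":[-0.045,-0.328,0.114],"twist":[0,0,0.323],"fingers":1},
    {"translation":[-0.045,-0.328,0.114],"twist":[0,0,0.323],"fingers":1},
    {"translation":[-0.045,-0.328,0.114],"twist":[0,0,0.323],"fingers":1},
    {"translation":[-0.045,-0.328,0.114],"twist":[0,0,0.323],"fingers":1},
    {"translation":[-0.045,-0.328,0.114],"twist":[0,0,0.323],"fingers":1},
  ],
)

```text
time: 13.12
eef_pos: [0.5493, 0.025, 0.1587]
tcp_rot: [0.029, 1.0, 0.0, -0.002]
contact_force: [0.1, 0.7, 0.2]
opening: 0.999
finger_force: 0.0
```

Call:
arm_command(
  steps=[
    {"translation":[0,0,0],"twist":[0,0,0],"fingers":1},
    {"translation":[0,0,0],"twist":[0,0,0],"fingers":1},
  ],
)

```text
time: 13.38
eef_pos: [0.549, 0.0292, 0.161]
tcp_rot: [0.026, 1.0, 0.0, 0.0]
contact_force: [-0.3, 1.0, -0.6]
opening: 0.998
finger_force: 0.0
```

```bash
python3 - <<'E'
from h import *
ps=pose();p=read_camera("wrist");print(ps[0])
y=np.radians(-3.05);c,s=np.cos(y),np.sin(y);O=np.array([.6067,.0248])
print(recognise(p,"drawer_tab"))
for e in(.033,.058,.071,.079):
    X=O-np.array([c,s])*e;print(e,X,proj(p,(*X,.053),ps))
g=cv2.cvtColor(p["pixels"],cv2.COLOR_RGB2GRAY)
for r in range(130,260,10):print(r,g[r,280:360:3].tolist())
print("col",g[120:270:4,318].tolist())
go([*(O-np.array([c,s])*.058),.034],down(y)(1))
E
```

```text
[0.54903492 0.02918476 0.16095891]
[{'point': [268.2, 318.7], 'conf': 0.63}]
0.033 [0.57374675 0.02655584] [261.1364367  316.64504113]
0.058 [0.54878216 0.02788603] [229.61817543 316.62845318]
0.071 [0.53580057 0.02857773] [212.53668551 316.61984998]
0.079 [0.5278119  0.02900338] [201.78126345 316.61457248]
130 [28, 29, 30, 26, 26, 23, 19, 15, 27, 29, 32, 31, 25, 31, 32, 31, 31, 31, 29, 31, 34, 37, 37, 39, 40, 44, 39]
140 [26, 27, 24, 21, 28, 33, 33, 32, 31, 23, 30, 29, 31, 36, 32, 28, 37, 39, 29, 30, 31, 41, 44, 38, 36, 36, 34]
150 [23, 28, 18, 33, 26, 27, 30, 28, 26, 26, 19, 30, 29, 36, 33, 34, 31, 24, 32, 36, 37, 31, 28, 30, 26, 29, 31]
160 [30, 25, 27, 27, 28, 13, 34, 34, 33, 31, 28, 36, 36, 32, 32, 28, 30, 32, 26, 29, 28, 29, 31, 26, 29, 29, 32]
170 [25, 30, 32, 32, 36, 40, 35, 27, 31, 32, 36, 29, 32, 30, 31, 28, 31, 23, 26, 26, 27, 26, 32, 31, 26, 29, 28]
180 [27, 31, 26, 31, 29, 39, 44, 43, 42, 39, 28, 29, 28, 18, 31, 28, 25, 25, 25, 25, 25, 24, 23, 27, 33, 32, 30]
190 [30, 28, 32, 33, 30, 30, 29, 26, 22, 32, 66, 99, 99, 97, 93, 79, 31, 26, 27, 28, 28, 28, 25, 27, 24, 28, 27]

[... 317 characters left out ...]
, 28, 35, 31, 30, 29, 34, 35, 33, 31]
230 [33, 37, 35, 35, 30, 36, 36, 37, 36, 39, 91, 137, 137, 136, 136, 99, 30, 27, 29, 36, 34, 37, 32, 33, 31, 34, 36]
240 [37, 37, 34, 40, 40, 39, 41, 44, 42, 36, 90, 136, 136, 135, 138, 87, 33, 36, 36, 37, 35, 38, 35, 37, 37, 32, 37]
250 [104, 103, 104, 104, 102, 105, 104, 103, 104, 105, 106, 139, 138, 138, 138, 94, 101, 103, 104, 103, 103, 103, 103, 104, 102, 102, 102]
col [23, 29, 29, 35, 36, 37, 31, 35, 34, 28, 35, 33, 29, 34, 28, 21, 28, 96, 132, 139, 136, 134, 135, 136, 136, 137, 137, 135, 137, 136, 139, 137, 137, 138, 104, 110, 145, 138]
translation [0.0003, -0.002, 0.1694] twist [0.0003, 0.0005, 0.0018] mm 127.0943073440513 deg 0.11591630049683496
```

Call:
arm_command(
  steps=[
    {"translation":[0,-0.0015,0.07],"twist":[0,0,0.002],"fingers":1},
    {"translation":[0,-0.0015,0.13],"twist":[0,0,0.002],"fingers":1},
    {"translation":[0,-0.0015,0.165],"twist":[0,0,0.002],"fingers":1},
    {"translation":[0,-0.0015,0.174],"twist":[0,0,0.002],"fingers":1},
    {"translation":[0,-0.0015,0.174],"twist":[0,0,0.002],"fingers":0},
  ],
)

```text
time: 14.1
eef_pos: [0.5494, 0.0274, 0.0305]
tcp_rot: [0.027, 1.0, 0.0, 0.0]
contact_force: [-0.4, -0.1, -0.5]
opening: 0.816
finger_force: 0.0
```

Call:
arm_command(
  steps=[
    {"translation":[0,0,0],"twist":[0,0,0],"fingers":-1},
    {"translation":[0,0,0],"twist":[0,0,0],"fingers":-1},
    {"translation":[0,0,0],"twist":[0,0,0],"fingers":-1},
    {"translation":[0,0,0],"twist":[0,0,0],"fingers":-1},
    {"translation":[0,0,0],"twist":[0,0,0],"fingers":-1},
  ],
  grip_force=50,
)

```text
time: 14.72
eef_pos: [0.5497, 0.0283, 0.0309]
tcp_rot: [0.028, 1.0, 0.002, 0.001]
contact_force: [-1.1, 6.0, 2.8]
opening: 0.128
finger_force: 52.3
```

Call:
arm_command(
  steps=[
    {"translation":[0.016,0,0],"twist":[0,0,0],"fingers":-1},
    {"translation":[0.034,0,0],"twist":[0,0,0],"fingers":-1},
    {"translation":[0.052,0,0],"twist":[0,0,0],"fingers":-1},
    {"translation":[0.068,0,0],"twist":[0,0,0],"fingers":-1},
    {"translation":[0.073,0,0],"twist":[0,0,0],"fingers":-1},
  ],
)

```text
time: 15.35
eef_pos: [0.4949, 0.0314, 0.0309]
tcp_rot: [0.028, 1.0, 0.002, 0.001]
contact_force: [1.2, 6.5, 2.0]
opening: 0.13
finger_force: 52.2
```

Call:
arm_command(
  steps=[
    {"translation":[0.003,0,0],"twist":[0,0,0],"fingers":-1},
    {"translation":[0.003,0,0],"twist":[0,0,0],"fingers":-1},
    {"translation":[0.003,0,0],"twist":[0,0,0],"fingers":-1},
  ],
)

```text
time: 15.72
eef_pos: [0.4947, 0.0314, 0.0309]
tcp_rot: [0.029, 1.0, 0.002, 0.003]
contact_force: [6.9, 7.3, -3.1]
opening: 0.134
finger_force: 51.5
```

Call:
arm_command(
  steps=[
    {"translation":[-0.001,0,0],"twist":[0,0,0],"fingers":1},
    {"translation":[-0.001,0,0],"twist":[0,0,0],"fingers":1},
    {"translation":[-0.001,0,0],"twist":[0,0,0],"fingers":1},
    {"translation":[-0.001,0,0],"twist":[0,0,0],"fingers":1},
    {"translation":[-0.001,0,0],"twist":[0,0,0],"fingers":1},
  ],
)

```text
time: 16.35
eef_pos: [0.4927, 0.0299, 0.0298]
tcp_rot: [0.028, 1.0, 0.0, -0.0]
contact_force: [-0.8, 0.5, -0.6]
opening: 1.004
finger_force: 0.0
```

Call:
arm_command(
  steps=[
    {"translation":[0,0,-0.06],"twist":[0,0,0],"fingers":1},
    {"translation":[0,0,-0.13],"twist":[0,0,0],"fingers":1},
    {"translation":[0,0,-0.2],"twist":[0,0,0],"fingers":1},
    {"translation":[0,0,-0.24],"twist":[0,0,0],"fingers":1},
    {"translation":[0,0,-0.24],"twist":[0,0,0],"fingers":1},
  ],
)

```text
time: 16.98
eef_pos: [0.4947, 0.0297, 0.2131]
tcp_rot: [0.028, 1.0, -0.0, 0.003]
contact_force: [1.1, -0.2, 0.1]
opening: 0.994
finger_force: 0.0
```

```bash
python3 - <<'E'
from h import *
ps=pose();p=read_camera("wrist");print(ps[0],get_state()["contact_force"])
y=np.radians(-3.05);c,s=np.cos(y),np.sin(y);O=np.array([.6067,.0248])
for e in(.088,.113,.126,.134):
    X=O-np.array([c,s])*e;print(e,X,proj(p,(*X,.053),ps))
g=cv2.cvtColor(p["pixels"],cv2.COLOR_RGB2GRAY)
print("col",g[120:290:3,318].tolist())
t=read_camera("top");print([(q,recognise(t,q)[:1]) for q in("bottle","tape")])
a=cv2.imread("pics/top0.png")[280:330,245:285,::-1].astype(int)
b=t["pixels"][280:330,245:285].astype(int);print("key crop diff",abs(a-b).mean(),abs(a-b).max())
E
```

```text
[0.49465033 0.02966951 0.21305494] [-0.06428877 -0.43329218 -0.73743134]
0.088 [0.51882465 0.02948225] [238.39784473 319.82690291]
0.113 [0.49386007 0.03081244] [211.47431596 319.78527138]
0.126 [0.48087848 0.03150413] [196.97619778 319.76273092]
0.134 [0.47288981 0.03192979] [187.87989606 319.748545  ]
col [31, 36, 36, 34, 38, 38, 42, 46, 40, 39, 36, 37, 38, 36, 29, 32, 36, 34, 35, 106, 128, 149, 149, 168, 180, 156, 147, 147, 147, 147, 145, 147, 146, 148, 146, 146, 146, 146, 122, 113, 152, 147, 98, 97, 100, 99, 100, 150, 147, 148, 209, 236, 190, 148, 151, 200, 234]
[('bottle', [{'point': [309.4, 486.2], 'conf': 0.88}]), ('tape', [{'point': [236.6, 467.8], 'conf': 0.53}])]
key crop diff 5.325333333333333 37
```

```bash
python3 -c "
from plant import *
print(sign_off())"
```

```text
the job is handed in; nothing more can be done
None
```

I handed the job in at about 17 s of the 54 s allowed; no verdict came back. The pin tripped the catch and the drawer sprang out. The key is back down in its aluminium stand, the drawer is pulled out to its stop (about 85 mm), and the bottle and tape roll were not touched.

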